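Refit the pulled-off hob knob and hold it pressed in

TASK

One of the two knobs of the table-top hob has come off and lies on the worktop to the left of the hob. Pick it up, turn it so that the flat in its hole (on the side of its pointer) matches the flat of the bare steel stem, push it fully home on that stem, then press knob and stem down against the spring as far as they go, as one does to light the ring, and finish with the gripper still holding the knob pressed down: do not let go or back off. Leave the other things on the worktop where they are.

Things in the scene. Friction and masses are not known exactly. Their poses are not given: they have to be found in the camera images.
- knob_center (a point): The loose knob: a fluted aluminium cylinder 38 mm across, 36 mm tall, about 70 g, standing on the worktop, hole downward; this point is on its axis, 18 mm above its underside. z points up out of its top, x to its pointer side, which at the start looks roughly toward the robot (up to 60 degrees to either side). Grip it from above, across the pointer.
- knob_pointer (a point): Tip of the knob's pointer nose, at its foot: 25 mm from the axis on the +x side, 3 mm above the underside; the nose is 6 mm tall and 11 mm wide at its root. On the knob's top a black rib, 4 mm wide and 2 mm high, runs from the axis to the rim on the same side.
- knob_hole (a point): Centre of the hole's mouth in the knob's underside, on the axis, 18 mm below knob_center. The hole is blind, 16 mm deep, and D-shaped: 18 mm in diameter with one flat, 2.5 mm from the axis, on the +x (pointer) side.
- stem_tip (a point): Centre of the top end of the bare upright steel D-shaft on the hob's front strip, 88 mm above the worktop when not pressed. 16 mm in diameter with one flat, 1.5 mm from the axis; upper edge chamfered 1.5 mm. x is the way the flat faces: roughly toward the robot (up to 50 degrees to either side); z is up. The stem does not turn. It may be at the left or the right control place.
- valve: The fixed black disc round the stem's foot, 54 mm wide, 4 mm thick, on the hob's top; origin on the stem's axis at the hob's top, 28 mm below stem_tip. Knob on stem: about 1 mm of play all round; line the knob's x axis up with the stem's: past about 7 degrees of error it binds, and past 17 it does not count as fitted. Fully home, the hole's end rests on stem_tip, so knob_center is 2 mm above stem_tip.
- stem (a joint): How far the stem is pressed down, 0 (up) to 0.006 m (stop). A spring pushes it up with about 3 N at the top and 7 N at the stop.
- fitted_knob: The other, fitted knob, fixed; the same knob on an equal black disc. Origin: on its axis on the hob's top, 60 mm above the worktop; its top is 48 mm above the origin. Never handled.
- hob: The white table-top hob, 280 x 360 x 60 mm, fixed; origin under its centre, at worktop height. Its x axis points away from the robot, y to the left. The two control places are on the front strip at x = -0.10, y = +0.06 and -0.06; behind, from x = -0.034 on, stand the pan supports, black bars up to 96 mm above the worktop.
- teaspoon: A loose teaspoon, 130 mm long, lying between the knob and the hob near the front edge; leave it.
- fork: A loose fork, 193 mm long, lying behind the knob; leave it.
- lime: A loose lime, 55 mm, beside the hob on its left; leave it.
- tape: A loose roll of tape, 93 mm across and 48 mm tall, at the front on the left; leave it.
- mug: A loose mug, 101 mm tall, at the back on the left; leave it.
Mind the look-alikes: they are no part of the job. Leave any brown or turquoise look-alike of the part that bears knob_center alone.

How it is judged:
By the outcome, as a careful person would: the job done as asked, in the order asked, and still so for the second after the job is handed in, while the arm keeps its last pose, push and grip.
It also fails if it takes over 45 s, if anything falls off the work surface, if the arm or the gripper's body presses on something with over 40 N, if the wrist force passes 120 N, or if a joint passes its speed limit or range.

ROBOT

A 6-joint arm with a two-finger parallel gripper is mounted at the origin on a cart in front of the work surface, level with it; the furniture and walls round the work are solid. World frame = base frame: x ahead of the robot, y to its left, z up, the work surface at z = 0. Lengths are in mm, angles in rad, forces in N, time in s.
With the tool pointing down it reaches from about 350 to 725 mm from the base axis. Payload 6 kg.
Tool frame: the origin (TCP) lies midway between the tips of the shut fingers; the grasp point (between the pads) lies 19 mm behind it; z points along the fingers, y is the line along which they close (so a half turn about z gives the same grasp; the last joint's range is limited). The gripper opens to 85 mm and grips with 20 to 120 N. Pads are 22 mm wide; open, the fingers measure 114 mm over their backs; the gripper's body (76 mm by 85 mm) begins 54 mm behind the grasp point. The pads swing forward as they close: fully open they stand 13 mm farther back than shut.
Start: joints at [1.66, 0.04, 0.085, 0, -1.615, -0.334], TCP at [145.392, 582.092, 196.661] pointing down, gripper open.
Joint ranges: [-2.56, 2.56], [-1.29, 2.01], [-1.08, 1.49], [-3.29, 1.98], [-2.81, -0.18], [-2.99, 2.99]. Speed limits (rad/s): [2.57, 2.57, 3.01, 3.14, 3.14, 3.14].

INTERFACE

Orientations are given as a unit quaternion [x, y, z, w].
In Python, from workcell import bot, eyes, models gives the robot as it stands.
- The arm moves only by the shell command python3 -m creep 'ROWS' [OPENING] [FORCE]. ROWS is a JSON object of lists of equal length, an entry for each row: "dp": the shift along the tool's x, y, z in mm, a list of three; "rot": the turn, a rotation vector about the tool's x, y, z in degrees, a list of three. A call has 1 to 20 rows; each row is the pose to reach, as a shift and turn from the pose commanded when the call began, along the tool's axes at that moment; what a row does not reach only later rows make up. A row lasts 1/12 s, in which the tool goes at most 41.7 mm and 7.16 degrees, less where a joint would pass 70% of its speed; a pose out of reach is approached as far as the arm can. A call with a gripper value outside its range is refused whole. OPENING is the opening, from 0 (shut) to 1 (fully open), set as the call begins (- or left out, the last holds). The fingers move at their own pace and stop on an object; FORCE is the grip in N (left out, the last holds). Time passes only in rows, so rows that repeat a pose let the fingers close. It gives the time, the measured TCP pose, the force, the opening and the grip force at its end, in the units of the state.
- bot.observe(): the state, without advancing time (a new reading comes with each control period).
- eyes.camera(name): name is "side" or "top"; returns a dict with "pixels" (384x512x3 uint8, red, green, blue), "fx", "fy", "cx", "cy" (pixels), "rvec" (rotation vector, rad) and "tvec" (3), from world to camera coordinates, as OpenCV has them. Camera axes: x right, y down, z forward; pixel columns grow to the right and rows downward; lengths in mm; the calibration is good to about 2 mm. A picture is of the moment at which its call begins. There is no depth.
- bot.sign_off(): hands the job in; it is judged then, once.
Trained networks look in the newest picture that a camera, given by its name, has taken for a name from the list of things; names that differ only in an ending like _2 or _b are one class to them, and where a whole thing is asked for, a point or a joint stands for the part that bears it (a point fixed in the world has none). Each returns a list of dicts, best first, with "p" (0 to 1); they miss things now and then, are a little off and sometimes report something else, mostly with a low value. They report only what shows in the picture. A call takes as long as a camera call. They do not tell look-alikes from the thing itself.
- models.regions_of(camera, target): "pixels" (384x512 bool, what is visible of it) and "pixel" ([column, row] in pixels, amid what is visible of it).
The state is a dict: "time_s": time; "joint_pos": joint angles; "qd": joint speeds; "tau": joint torques, N m; "eef_pos": TCP position; "tool_rot": TCP orientation; "ft_force": force on the tool from outside, world axes, zero at the start; "torque": the same for the moment, N m; "gripper_width": finger opening in mm; "grasp_force": force on a finger pad.
Only numpy, scipy, OpenCV 4.12 (cv2) and the standard library are available. Lean on these libraries where they do the work, as an engineer would, in place of code of your own. Each camera call takes 0.05 s, during which the arm holds its last target. There are 200 camera calls.

## Working session

There is one attempt and no reset: what is moved stays moved. The work goes in short steps, Python scripts to look and compute and a shell command to move; the robot and the scene stay as the last step left them, time stands still between calls to the robot, and variables do not carry over. Pictures are saved under pics/ and viewed, at most 10 in all, crops included, and the job is handed in when it is done.

```bash
mkdir -p pics; cat > h.py <<'E'
import numpy as np, cv2
from workcell import bot, eyes, models
def P(c):
    R=cv2.Rodrigues(np.array(c["rvec"],float))[0]; t=np.array(c["tvec"],float).ravel()
    K=np.array([[c["fx"],0,c["cx"]],[0,c["fy"],c["cy"]],[0,0,1.]])
    return K,R,t
def proj(c,p):
    K,R,t=P(c); q=K@(R@np.array(p,float)+t); return q[:2]/q[2]
def onz(c,uv,z):
    K,R,t=P(c); d=R.T@np.linalg.inv(K)@np.array([uv[0],uv[1],1.]); o=-R.T@t
    return o+d*(z-o[2])/d[2]
def tri(c1,u1,c2,u2):
    A=[];b=[];os=[]
    M=np.zeros((3,3));v=np.zeros(3)
    for c,u in((c1,u1),(c2,u2)):
        K,R,t=P(c); d=R.T@np.linalg.inv(K)@np.array([u[0],u[1],1.]); d/=np.linalg.norm(d); o=-R.T@t
        Q=np.eye(3)-np.outer(d,d); M+=Q; v+=Q@o
    return np.linalg.solve(M,v)
def save(c,name,box=None,s=1):
    im=c["pixels"][:,:,::-1]
    if box: im=im[box[1]:box[3],box[0]:box[2]]
    cv2.imwrite("pics/"+name,cv2.resize(im,None,fx=s,fy=s,interpolation=cv2.INTER_CUBIC))
E
python3 - <<'E'
from h import *
np.set_printoptions(precision=1,suppress=True)
cs={n:eyes.camera(n) for n in("side","top")}
im=np.vstack([cs["top"]["pixels"],cs["side"]["pixels"]])
for n,c in cs.items():
    save(c,n+"0.png",s=1.5)
    K,R,t=P(c); print(n,"cam pos",-R.T@t,"f",c["fx"],"fwd",R[2])
    for tg in("knob_center","knob_pointer","stem_tip","valve","fitted_knob","hob"):
        for r in models.regions_of(n,tg)[:4]: print(tg,r["p"],r["pixel"],r["pixels"].sum())
print(bot.observe())
E
```

```text
side cam pos [ 310.8 -801.5  605.9] f 405.0447543756753 fwd [ 0.2  0.9 -0.5]
knob_center 0.68 [215.0, 184.7] 168
knob_center 0.66 [222.7, 192.4] 159
knob_center 0.51 [225.6, 224.8] 243
knob_pointer 0.77 [225.7, 225.8] 254
knob_pointer 0.45 [214.8, 179.8] 161
valve 0.98 [278.7, 289.3] 437
fitted_knob 0.8 [259.9, 250.0] 564
hob 0.96 [324.2, 281.0] 17457
top cam pos [ 384.2  168.7 1374.7] f 408.2848224294202 fwd [ 0.1 -0.  -1. ]
knob_center 0.6 [350.6, 173.6] 8948
knob_center 0.55 [197.6, 223.9] 114
knob_center 0.52 [226.9, 222.7] 96
knob_center 0.47 [275.6, 227.4] 118
knob_pointer 0.53 [219.3, 221.9] 102
knob_pointer 0.5 [199.5, 221.3] 116
knob_pointer 0.28 [374.4, 203.6] 209
valve 0.56 [375.1, 204.8] 224
fitted_knob 0.53 [335.0, 204.9] 227
hob 0.85 [349.9, 174.7] 8948
hob 0.69 [200.5, 222.3] 102
{'time_s': 0.7, 'joint_pos': array([ 1.7,  0. ,  0.1, -0. , -1.6, -0.3]), 'qd': array([ 0., -0.,  0.,  0., -0.,  0.]), 'tau': array([  0. , -36.8,  34.7,   6.9,  -0. ,  -0. ]), 'eef_pos': array([145.4, 582.1, 196.7]), 'tool_rot': array([ 1. , -0.1, -0. ,  0. ]), 'ft_force': array([ 0.1, -0.4,  0.8]), 'torque': array([ 0.,  0., -0.]), 'grasp_force': 0.0, 'gripper_width': 85.49029891849015}
```

View pics/top0.png

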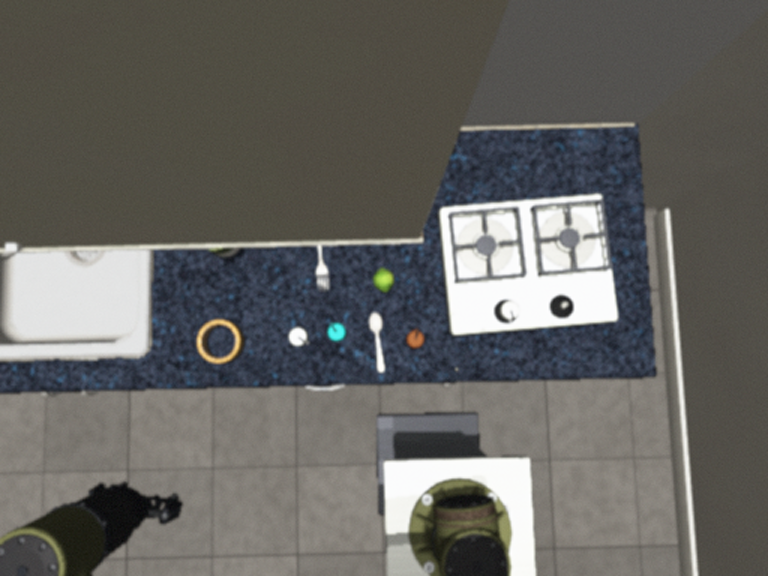

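View pics/side0.png

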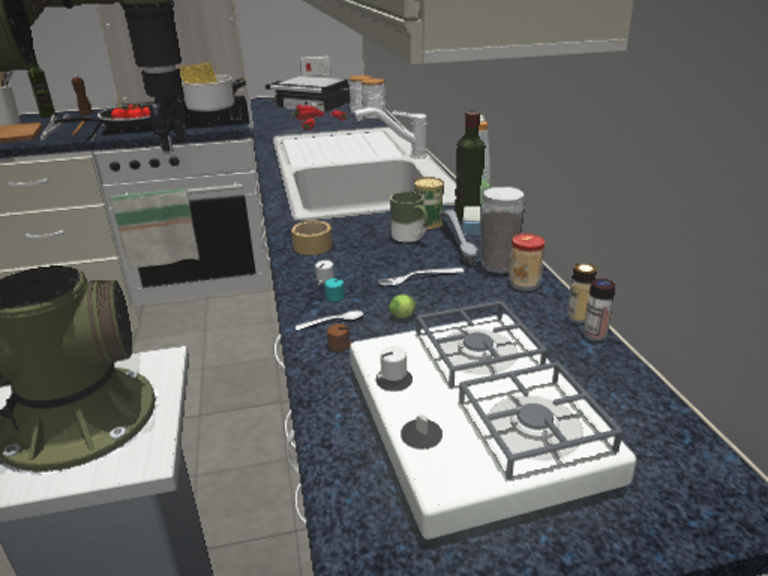

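```bash
python3 - <<'E'
from h import *
np.set_printoptions(precision=1,suppress=True)
c={n:eyes.camera(n) for n in("side","top")}
S,T=c["side"],c["top"]
for nm,ut,us in(("silver",(198.3,223.7),(216,182)),("stem",(375.1,204.8),(278.7,287)),("fitted",(337,206.5),(261,245)),("disc",(375.1,204.8),(281.5,288.5))): print(nm,tri(T,ut,S,us))
# hires crops composed
f=lambda c,x,y,w,h,s:cv2.resize(c["pixels"][y:y+h,x:x+w,::-1],(w*s,h*s),interpolation=cv2.INTER_NEAREST)
A=f(T,184,212,36,24,10);B=f(S,203,168,36,24,10);C=f(T,358,192,36,24,10);D=f(S,262,272,36,24,10)
cv2.imwrite("pics/crop1.png",np.vstack([np.hstack([A,B]),np.hstack([C,D])]))
np.savez("img0.npz",T=T["pixels"],S=S["pixels"])
import pickle; pickle.dump(c,open("c0.pkl","wb"))
E
```

```text
silver [425.1 343.2  10.8]
stem [ 471.  -231.6   67.5]
fitted [ 466.9 -106.8   78.4]
disc [ 473.6 -233.2   64.1]
```

View pics/crop1.png

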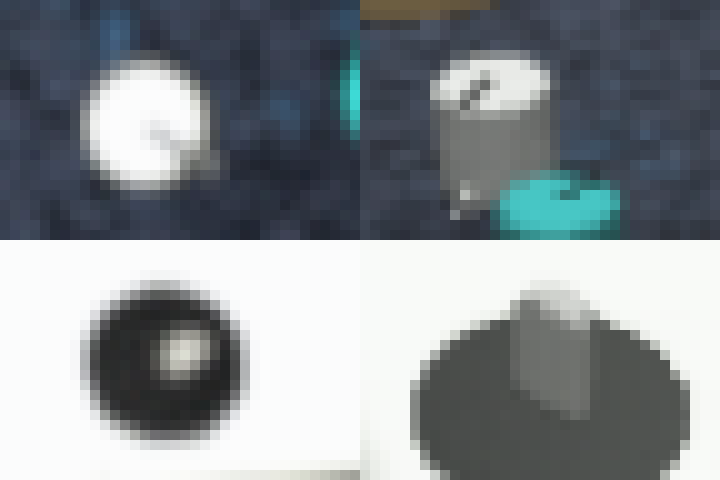

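```bash
cat > fit.py <<'E'
from h import *
import pickle
from scipy.optimize import minimize
SS=8
def ras(poly,box):
    w,h=box[2]-box[0],box[3]-box[1]; m=np.zeros((h*SS,w*SS),np.uint8)
    q=((np.array(poly)-[box[0],box[1]]+0.5)*SS)
    cv2.fillPoly(m,[np.round((q-0.5)*16).astype(np.int32)],1,shift=4); return m.astype(bool)
def prj(c,pts,sh): return np.array([proj(c,p) for p in pts])+sh
def layers(c,x,y,faces,box,sh):
    """faces list of (label, world pts Nx3) painter order"""
    w,h=box[2]-box[0],box[3]-box[1]; L=np.zeros((h*SS,w*SS),int)
    for lab,pts in faces: L[ras(prj(c,pts,sh),box)]=lab
    return L
def resid(c,L,box,n):
    I=c["pixels"][box[1]:box[3],box[0]:box[2]].astype(float)
    h,w=I.shape[:2]
    A=np.stack([(L==k).reshape(h,SS,w,SS).mean((1,3)).ravel() for k in range(n)],1)
    A=A[:,A.sum(0)>0.5]
    X,_,_,_=np.linalg.lstsq(A,I.reshape(-1,3),rcond=None)
    return np.abs(A@X-I.reshape(-1,3)).mean()
def prism(cam,poly0,z0,z1,labs):
    """visible side quads, far to near not needed when convex"""
    out=[];n=len(poly0)
    o=cam
    for i in range(n):
        a,b=poly0[i],poly0[(i+1)%n]; nrm=np.array([b[1]-a[1],-(b[0]-a[0])])
        if nrm@(o[:2]-a)>0: out.append((labs[i],[[*a,z0],[*b,z0],[*b,z1],[*a,z1]]))
    return out
def Dpoly(x,y,th,r,f,N=48):
    a0=np.arccos(f/r); a=np.linspace(a0,2*np.pi-a0,N)+th
    return np.stack([x+r*np.cos(a),y+r*np.sin(a)],1)
def stem_faces(cam,x,y,th,zt=88):
    t=np.linspace(0,2*np.pi,60,endpoint=False)
    F=[(1,np.stack([x+27*np.cos(t),y+27*np.sin(t),0*t+64],1))]
    p=Dpoly(x,y,th,8,1.5); n=len(p)
    labs=[2+int(k*4/(n-1)) for k in range(n-1)]+[6]   # curved in 4 parts; last = flat
    F+=prism(cam,p,64,zt-1.5,labs)
    F.append((7,np.c_[p,np.full(n,zt-1.5)]))
    q=Dpoly(x,y,th,6.5,0.0+1.5); F.append((8,np.c_[q,np.full(len(q),zt)]))
    return F
def knob_faces(cam,x,y,th,z0=0):
    t=np.linspace(0,2*np.pi,60,endpoint=False); R=np.array([[np.cos(th),-np.sin(th)],[np.sin(th),np.cos(th)]])
    F=[]; tr=lambda P:np.array(P)@R.T+[x,y]
    nose=tr([[16,-5.5],[25,0],[16,5.5]])
    C=np.stack([x+19*np.cos(t),y+19*np.sin(t)],1)
    side=prism(cam,C,z0,z0+36,[1]*60)
    nz=prism(cam,nose,z0,z0+6,[2]*3)+[(3,np.c_[nose,[z0+6]*3])]
    F=side+nz if (cam[:2]-[x,y])@R[:,0]>-5 else nz+side
    F.append((4,np.c_[C,np.full(60,z0+36.)]))
    rib=tr([[0,-2],[18,-2],[18,2],[0,2]]); F.append((5,np.c_[rib,[z0+38.]*4]))
    return F
def fit(c,faces,xy,box,n,ths,kw={}):
    K,R,t=P(c); cam=-R.T@t; best=None;out=[]
    sh=np.zeros(2)
    for th in ths:
        f=lambda s:resid(c,layers(c,*xy,faces(cam,*xy,np.radians(th),**kw),box,s),box,n)
        r=minimize(f,sh,method="Nelder-Mead",options=dict(initial_simplex=sh+np.array([[0,0],[.6,0],[0,.6]]),maxfev=35,xatol=.03,fatol=.01))
        out.append((th,r.fun,r.x)); sh=min(out,key=lambda o:o[1])[2]
    return out
E
cat > run1.py <<'E'
from fit import *
np.set_printoptions(precision=2,suppress=True)
c=pickle.load(open("c0.pkl","rb"))
def rep(nm,fc,x,bT,bS,n,zr):
    a=fit(c["top"],fc,x,bT,n,[180]); x=onz(c["top"],proj(c["top"],[*x,zr])+a[0][2],zr)[:2]
    ths=range(115,250,6)
    o={}
    for k,b in(("top",bT),("side",bS)):
        f=fit(c[k],fc,x,b,n,ths); o[k]=[u[1] for u in f]; m=min(f,key=lambda u:u[1]); 
        print(nm,k,"xy by z:",onz(c[k],proj(c[k],[*x,zr])+m[2],zr),"best th",m[0],m[1],"shift",m[2])
        o[k+"s"]=m[2]
    print("tri",tri(c["top"],proj(c["top"],[*x,zr])+o["tops"],c["side"],proj(c["side"],[*x,zr])+o["sides"]))
    for i,t in enumerate(ths): print(t,round(o["top"][i],2),round(o["side"][i],2))
rep("knob",knob_faces,np.array([425,343.]),(188,214,210,234),(206,170,223,194),6,36)
rep("stem",stem_faces,np.array([468.,-227.]),(362,193,388,216),(264,273,300,298),9,88)
E
time python3 run1.py
```

```text
knob top xy by z: [425.41 341.8   36.  ] best th 235 10.717886917079806 shift [-0.03  0.04]
knob side xy by z: [423.99 336.18  36.  ] best th 229 15.747083357051672 shift [-0.25  0.82]
tri [425.05 342.23  32.96]
115 11.51 17.27
121 11.42 17.25
127 11.43 17.24
133 11.35 17.26
139 11.41 17.31
145 11.37 17.32
151 11.21 17.3
157 11.13 17.3
163 11.18 17.25
169 11.17 17.28
175 11.22 17.26
181 11.28 17.23
187 11.38 17.18
193 11.44 17.21
199 11.53 17.26
205 11.49 17.21
211 11.53 17.04
217 11.46 16.72
223 11.15 16.32
229 10.84 15.75
235 10.72 15.76
241 11.0 16.15
247 11.36 16.66
stem top xy by z: [ 475.54 -228.98   88.  ] best th 199 16.238826295011645 shift [-0.03 -0.04]
stem side xy by z: [ 473.65 -232.45   88.  ] best th 211 5.075292009670671 shift [-0.41  1.32]
tri [ 475.1  -229.65   85.43]
115 16.85 7.07
121 16.83 7.03
127 16.75 7.01
133 16.63 7.04
139 16.62 7.0
145 16.58 6.99
151 16.54 6.99
157 16.46 6.98
163 16.39 7.0
169 16.33 6.82
175 16.32 6.47
181 16.3 6.21
187 16.33 5.89
193 16.33 5.58
199 16.24 5.38
205 16.25 5.22
211 16.29 5.08
217 16.28 5.11
223 16.26 5.14
229 16.31 5.22
235 16.35 5.29
241 16.28 5.3
247 16.37 5.37
real	0m43.350s
user	0m42.853s
sys	0m0.258s
```

```bash
cat > run2.py <<'E'
import fit as F
from fit import *
np.set_printoptions(precision=2,suppress=True)
c=pickle.load(open("c0.pkl","rb"))
SIG=0.6
def resid(c,L,box,n):
    I=c["pixels"][box[1]:box[3],box[0]:box[2]].astype(float); h,w=I.shape[:2]
    A=[]
    for k in range(n):
        m=(L==k).reshape(h,SS,w,SS).mean((1,3))
        if m.sum()<.7: continue
        A.append(cv2.GaussianBlur(m,(0,0),SIG,borderType=cv2.BORDER_REPLICATE).ravel() if SIG else m.ravel())
    A=np.stack(A,1); Y=I.reshape(-1,3)
    X=np.linalg.lstsq(A,Y,rcond=None)[0]; return np.sqrt(((A@X-Y)**2).mean())
def one(nm,k,fc,x0,box,n,zr,ths):
    global SIG
    K,R,t=P(c[k]); cam=-R.T@t; o=[]
    for SIG in ([.4,.7,1.0] if k=="top" else [0,.4]):
        best=[]; s=np.array(x0,float)
        for th in ths:
            f=lambda s:resid(c[k],layers(c[k],*s,fc(cam,*s,np.radians(th)),box,0),box,n)
            r=minimize(f,s,method="Nelder-Mead",options=dict(initial_simplex=s+np.array([[0,0],[5,0],[0,5]]),maxfev=45,xatol=.1,fatol=.005))
            best.append((r.fun,th,r.x))
            s=min(best,key=lambda b:b[0])[2]
        m=min(best,key=lambda b:b[0]); print(nm,k,SIG,"res %.2f th %d"%m[:2],"xy",m[2],"px",proj(c[k],[*m[2],zr]))
        print("   ",[(b[1],round(float(b[0]),1)) for b in best]); o.append((m,))
    m=min(o,key=lambda b:b[0][0])[0]; return proj(c[k],[*m[2],zr])
ks=[knob_faces,(425,342)]
a=one("knob","top",knob_faces,(425,342),(188,214,210,234),6,36,range(215,251,5))
b=one("knob","side",knob_faces,(425,342),(206,170,223,190),6,36,range(215,251,5)); print("tri",tri(c["top"],a,c["side"],b))
a=one("stem","top",stem_faces,(471,-231),(364,194,386,214),9,88,range(130,235,8))
b=one("stem","side",stem_faces,(471,-231),(265,275,300,296),9,88,range(170,235,5)); print("tri",tri(c["top"],a,c["side"],b))
E
time python3 run2.py
```

```text
knob top 0.4 res 13.40 th 235 xy [424.98 341.45] px [197.8  223.94]
    [(215, 14.5), (220, 14.2), (225, 13.9), (230, 13.5), (235, 13.4), (240, 13.7), (245, 14.2), (250, 14.6)]
knob top 0.7 res 10.31 th 235 xy [425.   341.72] px [197.72 223.94]
    [(215, 11.8), (220, 11.1), (225, 11.0), (230, 10.3), (235, 10.3), (240, 10.7), (245, 11.2), (250, 11.6)]
knob top 1.0 res 11.02 th 235 xy [424.96 341.25] px [197.87 223.94]
    [(215, 12.3), (220, 11.8), (225, 11.4), (230, 11.1), (235, 11.0), (240, 11.3), (245, 11.7), (250, 12.0)]
knob side 0 res 22.58 th 235 xy [423.5  336.36] px [215.66 175.88]
    [(215, 24.6), (220, 23.9), (225, 23.0), (230, 22.6), (235, 22.6), (240, 23.2), (245, 24.0), (250, 24.8)]
knob side 0.4 res 22.18 th 230 xy [423.79 335.47] px [215.78 175.99]
    [(215, 24.2), (220, 23.5), (225, 22.6), (230, 22.2), (235, 22.2), (240, 22.8), (245, 23.7), (250, 24.5)]
tri [424.78 342.18  32.63]
stem top 0.4 res 30.99 th 218 xy [ 475.03 -229.38] px [376.25 203.3 ]
    [(130, 32.3), (138, 32.1), (146, 32.0), (154, 31.7), (162, 31.6), (170, 31.4), (178, 31.2), (186, 31.1), (194, 31.
[... 424 characters left out ...]
), (146, 25.2), (154, 25.0), (162, 24.8), (170, 24.6), (178, 24.3), (186, 24.2), (194, 24.0), (202, 23.9), (210, 23.9), (218, 23.9), (226, 23.8), (234, 23.9)]
stem side 0 res 8.59 th 210 xy [ 473.6  -232.57] px [280.59 278.83]
    [(170, 12.6), (175, 11.9), (180, 11.6), (185, 10.9), (190, 10.0), (195, 9.6), (200, 9.5), (205, 8.9), (210, 8.6), (215, 8.6), (220, 8.8), (225, 9.0), (230, 9.0)]
stem side 0.4 res 7.95 th 210 xy [ 473.59 -232.58] px [280.59 278.84]
    [(170, 12.1), (175, 11.3), (180, 10.9), (185, 10.3), (190, 9.4), (195, 8.9), (200, 8.7), (205, 8.2), (210, 8.0), (215, 8.0), (220, 8.1), (225, 8.3), (230, 8.4)]
tri [ 474.74 -230.03   85.66]
real	0m53.916s
user	0m53.929s
sys	0m0.210s
```

```bash
python3 - <<'E'
from h import *
import pickle
np.set_printoptions(precision=1,suppress=True)
c=pickle.load(open("c0.pkl","rb"));S=c["side"]
a,b=onz(S,(276.8,286),64),onz(S,(284.6,289.7),64)
d=b-a; print(a,b,np.linalg.norm(d[:2]), "normal deg",np.degrees(np.arctan2(d[1],d[0]))%360, (np.degrees(np.arctan2(d[1],d[0]))-90)%360)
I=S["pixels"].mean(2).astype(int)
print(I[274:292,274:288])
I=c["top"]["pixels"].mean(2).astype(int)
print(I[195:213,364:386])
E
```

```text
[ 468.4 -224.2   64. ] [ 480.1 -237.8   64. ] 17.974421498244407 normal deg 310.7210028680875 220.7210028680875
[[249 249 249 249 249 249 248 248 248 249 249 249 249 249]
 [249 249 249 249 249 247 247 246 247 248 248 249 249 249]
 [249 249 249 249 245 233 230 230 237 244 248 249 249 249]
 [249 249 249 243 200 195 204 207 207 218 243 248 248 248]
 [249 248 245 172 118 125 175 197 209 209 206 240 247 248]
 [242 239 209 147 113 112 140 152 191 201 172 173 235 245]
 [160  91  76  97 108 108 109 118 131 163 160  93 102 191]
 [ 75  77  77  97 109 109 110 110 112 115 119  86  80  79]
 [ 74  77  76  96 106 108 111 110 110 111 109  87  81  80]
 [ 76  76  77  95 108 108 110 109 111 111 107  87  80  80]
 [ 76  77  76  98 107 108 110 109 111 111 107  87  80  80]
 [ 76  76  75  94 107 109 109 110 109 112 107  87  79  81]
 [ 75  77  76  86 102 108 110 109 110 113 107  84  80  81]
 [ 75  76  77  73  82 100 107 109 111 112 108  82  80  81]
 [ 75  76  75  77  77  78  94 103 108 112 106  81  79  80]
 [ 74  75  78  77  77  78  73  78  91 104  96  80  81  80]
 [ 75  75  76  77  77  77  77  78  75  78  7
[... 1049 characters left out ...]
4 126 117  80  50  38  35  70
  179 249 252 252]
 [252 250 209 110  49  46  47  43  43  47  58  66  59  45  35  34  37  80
  187 248 252 251]
 [252 251 236 146  62  45  43  43  40  41  42  41  42  38  37  37  48 112
  211 249 252 251]
 [251 252 245 187  92  51  41  43  43  43  41  39  38  34  35  46  88 170
  238 251 251 251]
 [251 252 250 230 155  90  58  49  46  41  40  37  42  39  44  80 150 226
  250 252 252 251]
 [251 251 251 248 224 173 124  88  59  50  47  49  49  64  88 148 222 248
  252 252 251 251]
 [251 251 251 252 249 238 211 171 131 110 105 106 118 138 171 224 248 252
  252 251 252 251]
 [251 252 252 251 252 251 248 238 221 210 207 211 214 224 237 248 252 252
  252 251 251 251]]
```

```bash
cat > run3.py <<'E'
from h import *
import fit as F, pickle
from fit import *
np.set_printoptions(precision=2,suppress=True)
c=pickle.load(open("c0.pkl","rb"));S=c["side"];T=c["top"]
u=np.arange(278,284);v=np.array([286.47,287.25,288.0,288.3,288.9,289.3]);p=np.polyfit(u,v,1)
d=onz(S,(284,np.polyval(p,284)),64)-onz(S,(277,np.polyval(p,277)),64); print("slope",p[0],"normal",(np.degrees(np.arctan2(d[1],d[0]))-90)%360)
box=(370,198,381,208)
I=T["pixels"][198:208,370:381].mean(2).astype(float)
K,R,t=P(T);cam=-R.T@t
def model(x,y,th,sig,k):
    fc=[f for f in stem_faces(cam,x,y,th) if f[0]>1]
    L=np.zeros((10*SS,11*SS),int)
    for lab,pts in fc: L[ras(prj(T,pts,0),box)]={7:2,8:2}.get(lab,1)
    A=np.stack([cv2.GaussianBlur((L==k).reshape(10,SS,11,SS).mean((1,3)).astype(float),(0,0),sig,borderType=cv2.BORDER_REPLICATE).ravel() for k in range(3)],1)
    return A
for sig in(.6,.8,1.0,1.2):
  row=[]
  for th in range(150,260,10):
    def f(s):
        A=model(s[0],s[1],np.radians(th),sig,0);X=np.linalg.lstsq(A,I.ravel(),rcond=None)[0];return np.sqrt(((A@X-I.ravel())**2).mean())
    r=minimize(f,[474,-230],method="Nelder-Mead",options=dict(initial_simplex=np.array([[472,-228],[477,-229],[473,-233.]]),maxfev=60))
    row.append((th,round(r.fun,1),r.x.round(1).tolist()))
  print(sig,row)
E
python3 run3.py
```

```text
slope 0.554285714285704 normal 216.38586988276822
0.6 [(150, np.float64(30.5), [475.2, -228.5]), (160, np.float64(30.5), [475.0, -228.6]), (170, np.float64(29.9), [474.3, -228.4]), (180, np.float64(28.6), [474.6, -229.1]), (190, np.float64(28.0), [474.3, -229.5]), (200, np.float64(27.2), [474.5, -230.3]), (210, np.float64(26.6), [474.9, -230.4]), (220, np.float64(26.4), [474.9, -230.5]), (230, np.float64(26.6), [475.4, -231.1]), (240, np.float64(27.2), [475.6, -231.6]), (250, np.float64(27.7), [476.3, -231.8])]
0.8 [(150, np.float64(30.1), [474.8, -227.7]), (160, np.float64(29.9), [474.6, -228.2]), (170, np.float64(29.0), [474.4, -228.4]), (180, np.float64(27.9), [474.4, -228.9]), (190, np.float64(27.2), [474.3, -228.9]), (200, np.float64(26.6), [474.3, -229.8]), (210, np.float64(26.2), [474.6, -229.9]), (220, np.float64(26.1), [474.9, -230.4]), (230, np.float64(26.4), [475.5, -230.8]), (240, np.float64(26.9), [475.6, -231.2]), (250, np.float64(27.5), [475.9, -231.4])]
1.0 [(150, np.float64(30.1), [474.5, -227.6]), (160, np.float64(29.5), [474.3, -227.7]), (170, np.float64(28.7), [474.3, -228.0]), (180, np.float64(27.7), [474.2, -228.7]), (190, np.float64(27.0), [474.3, -229.2]), (200, np.float64(26.5), [474.4, -229.4]), (210, np.float64(26.2), [474.5, -229.9]), (220, np.float64(26.2), [474.7, -230.2]), (230, np.float64(26.5), [475.1, -230.4]), (240, np.float64(27.0), [475.6, -230.8]), (250, np.float64(27.5), [475.8, -230.9])]
1.2 [(150, np.float64(30.1), [474.5, -227.1]), (160, np.float64(29.5), [474.3, -227.7]), (170, np.float64(28.8), [473.7, -228.0]), (180, np.float64(27.9), [474.2, -228.3]), (190, np.float64(27.3), [474.3, -228.6]), (200, np.float64(26.9), [474.4, -229.0]), (210, np.float64(26.8), [474.4, -229.5]), (220, np.float64(26.8), [474.6, -229.9]), (230, np.float64(27.0), [475.1, -230.3]), (240, np.float64(27.5), [475.6, -230.7]), (250, np.float64(28.0), [475.4, -230.5])]
```

```bash
cat >> h.py <<'E'
from scipy.spatial.transform import Rotation as Ro
def goal(xyz,pt):
    """dp (tool axes), rot for tool pointing down with tool y perpendicular to pointer yaw pt (deg)"""
    o=bot.observe(); R0=Ro.from_quat(o["tool_rot"]).as_matrix(); out=[]
    for s in(90,-90):
        a=np.radians(pt+s); y=np.array([np.cos(a),np.sin(a),0]); z=np.array([0,0,-1.]); G=np.stack([np.cross(y,z),y,z],1)
        out.append((R0.T@(np.array(xyz)-o["eef_pos"]),np.degrees(Ro.from_matrix(R0.T@G).as_rotvec())))
    return R0,out,o
E
python3 - <<'E'
from h import *
np.set_printoptions(precision=2,suppress=True)
R,g,o=goal([425,342,60],233); print(R); [print(*x) for x in g]; print(o["joint_pos"])
E
```

```text
[[ 0.97 -0.24 -0.  ]
 [-0.24 -0.97 -0.  ]
 [-0.    0.   -1.  ]]
[329.49 165.15 136.67] [  0.     0.01 -67.03]
[329.49 165.15 136.67] [  0.01  -0.   112.97]
[ 1.66  0.04  0.08 -0.   -1.62 -0.33]
```

```bash
python3 -m creep '{"dp":[[329.5,165,80],[329.5,165,80],[329.5,165,80],[329.5,165,80],[329.5,165,80],[329.5,165,80],[329.5,165,80],[329.5,165,80],[329.5,165,80],[329.5,165,80],[329.5,165,80],[329.5,165,80],[329.5,165,80],[329.5,165,80],[329.5,165,120],[329.5,165,120],[329.5,165,120],[329.5,165,120],[329.5,165,120]],"rot":[[0,0,7],[0,0,14],[0,0,21],[0,0,28],[0,0,35],[0,0,42],[0,0,49],[0,0,56],[0,0,63],[0,0,70],[0,0,77],[0,0,84],[0,0,91],[0,0,98],[0,0,105],[0,0,112],[0,0,113],[0,0,113],[0,0,113]]}' 0.85 60
python3 - <<'E'
from h import *
np.set_printoptions(precision=2,suppress=True)
R,g,o=goal([425,342,4],233); [print(*x) for x in g]; print(o["joint_pos"],o["eef_pos"],o["ft_force"],o["time_s"])
c={n:eyes.camera(n) for n in("side","top")}
f=lambda c,x,y,w,h,s:cv2.resize(c["pixels"][y:y+h,x:x+w,::-1],(w*s,h*s),interpolation=cv2.INTER_NEAREST)
cv2.imwrite("pics/above.png",np.hstack([f(c["top"],170,196,60,56,6),f(c["side"],186,140,60,56,6)]))
for n in c: print(n,proj(c[n],o["eef_pos"]))
E
```

```text
time_s: 2.38
eef_pos: [425.8, 342.7, 78.2]
tool_rot: [-0.448, 0.894, 0.0, 0.001]
ft_force: [-0.4, -0.1, -0.4]
gripper_width: 72.5
grasp_force: 0.0
[ 1.22  0.19 74.2 ] [  -0.21   -0.05 -179.83]
[ 1.22  0.19 74.2 ] [-0.03  0.13  0.17]
[ 1.05 -0.09 -0.26  0.   -1.4  -1.69] [425.75 342.75  78.2 ] [-0.41 -0.13 -0.44] 2.3833
side [215.09 162.74]
top [195.67 223.34]
```

View pics/above.png

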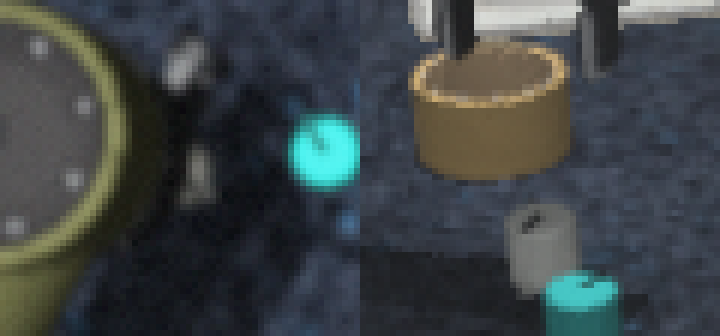

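```bash
python3 -m creep '{"dp":[[1,0,25],[1,0,45],[1,0,60],[1,0,70],[1,0,74],[1,0,74],[1,0,74],[1,0,74]],"rot":[[0,0,0],[0,0,0],[0,0,0],[0,0,0],[0,0,0],[0,0,0],[0,0,0],[0,0,0]]}' - 30 && python3 -m creep '{"dp":[[0,0,0],[0,0,0],[0,0,0],[0,0,0],[0,0,0],[0,0,0],[0,0,0],[0,0,0]],"rot":[[0,0,0],[0,0,0],[0,0,0],[0,0,0],[0,0,0],[0,0,0],[0,0,0],[0,0,0]]}' 0 70
```

```text
time_s: 3.15
eef_pos: [425.1, 342.1, 4.1]
tool_rot: [-0.446, 0.895, 0.0, 0.001]
ft_force: [0.8, -1.1, 0.7]
gripper_width: 72.5
grasp_force: 0.0
time_s: 3.82
eef_pos: [424.5, 341.3, 2.6]
tool_rot: [-0.446, 0.895, -0.0, -0.0]
ft_force: [-0.4, 0.2, 0.3]
gripper_width: 0.4
grasp_force: 20.2
```

```bash
python3 - <<'E'
from h import *
c={n:eyes.camera(n) for n in("side","top")}
f=lambda c,x,y,w,h,s:cv2.resize(c["pixels"][y:y+h,x:x+w,::-1],(w*s,h*s),interpolation=cv2.INTER_NEAREST)
cv2.imwrite("pics/shut.png",np.hstack([f(c["top"],170,196,60,56,6),f(c["side"],186,140,60,56,6)]))
o=bot.observe();print(o)
for n in c: print(n,proj(c[n],o["eef_pos"]))
E
```

```text
{'time_s': 3.9167, 'joint_pos': array([ 1.04636543e+00, -4.17707084e-02, -3.54029644e-01,  8.64926375e-05,
       -1.25867869e+00, -1.69261535e+00]), 'qd': array([ 0.00135895, -0.00069173,  0.00077232,  0.00120997,  0.0002234 ,
        0.00198265]), 'tau': array([ 4.26237832e-02, -3.10547519e+01,  3.32111478e+01,  6.61897749e+00,
        3.18374368e-02, -8.49190286e-06]), 'eef_pos': array([424.47908832, 341.31128367,   2.67225197]), 'tool_rot': array([-4.45995756e-01,  8.95035071e-01, -7.32906440e-05, -3.62396114e-05]), 'ft_force': array([ 0.11584181, -0.04689081, -0.17526138]), 'torque': array([-0.01904638, -0.02312349,  0.036283  ]), 'grasp_force': 20.20423024892807, 'gripper_width': 0.5460189142789499}
side [216.52575634 184.50464363]
top [199.13328256 224.36059177]
```

View pics/shut.png

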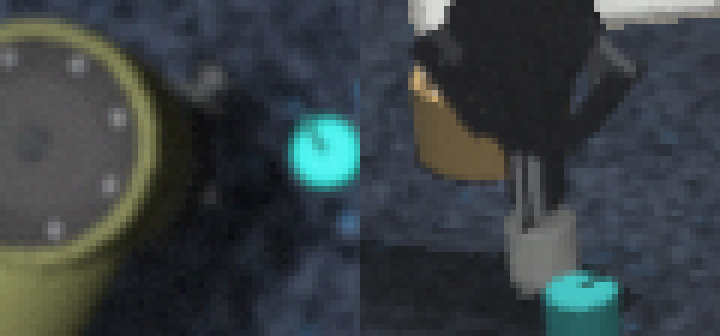

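```bash
python3 - <<'E'
from h import *
c={n:eyes.camera(n) for n in("side","top")}
f=lambda c,x,y,w,h,s:cv2.resize(c["pixels"][y:y+h,x:x+w,::-1],(w*s,h*s),interpolation=cv2.INTER_NEAREST)
a=f(c["side"],202,156,28,40,14); b=f(c["top"],190,205,26,40,14)
for im,cc,x,y in((a,"side",202,156),(b,"top",190,205)): 
    im[:]=np.clip(im*1.8,0,255)
cv2.imwrite("pics/shut2.png",np.hstack([a,b]))
E
```

```text
(no output)
```

View pics/shut2.png

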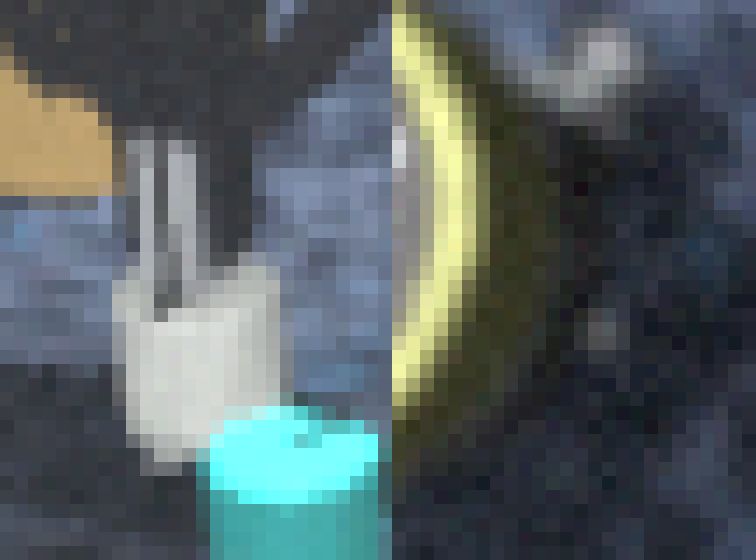

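```bash
python3 - <<'E'
from h import *
np.set_printoptions(precision=1,suppress=True)
import pickle
c=pickle.load(open("c0.pkl","rb"))
for n in c:
    print(n,[proj(c[n],p).round(1).tolist() for p in([0,0,0],[145.4,582,197],[145.4,582,210])])
    c2=eyes.camera(n); print({k:(np.array(c2[k])-np.array(c[n][k])).tolist() for k in("rvec","tvec","fx","cx")})
    print([proj(c[n],[424.5,341.3,z]).round(1).tolist() for z in(0,20,40,60,80,100)])
    print("y axis @40",[proj(c[n],[424.5-.8*d,341.3+.6*d,40]).round(1).tolist() for d in(-12,0,12)])
    print("dy",[proj(c[n],[424.5+a,341.3+b,3]).round(1).tolist() for a,b in((0,20),(0,-20),(20,0),(-20,0))])
E
```

```text
side [[52.1, 277.0], [119.4, 111.0], [118.6, 107.2]]
{'rvec': [0.0, 0.0, 0.0], 'tvec': [0.0, 0.0, 0.0], 'fx': 0.0, 'cx': 0.0}
[[216.6, 185.2], [216.1, 179.7], [215.7, 174.0], [215.2, 168.3], [214.7, 162.5], [214.2, 156.5]]
y axis @40 [[219.0, 174.6], [215.7, 174.0], [212.3, 173.4]]
dy [[215.7, 181.6], [217.4, 187.3], [222.7, 183.6], [210.3, 185.2]]
top [[305.7, 353.1], [105.5, 324.5], [103.8, 325.5]]
{'rvec': [0.0, 0.0, 0.0], 'tvec': [0.0, 0.0, 0.0], 'fx': 0.0, 'cx': 0.0}
[[199.2, 224.4], [198.5, 224.2], [197.7, 224.1], [196.9, 223.9], [196.1, 223.7], [195.2, 223.5]]
y axis @40 [[199.9, 221.0], [197.7, 224.1], [195.5, 227.1]]
dy [[193.2, 224.5], [205.1, 224.2], [199.1, 218.4], [199.2, 230.3]]
```

```bash
python3 - <<'E'
from h import *
c=eyes.camera("side");o=c["pixels"].mean(2).astype(int);print(o[158:190,206:226])
import pickle
p=pickle.load(open("c0.pkl","rb"))["side"]["pixels"].mean(2).astype(int);print(p[170:192,206:226])
E
```

```text
[[ 41  33  33  35  34  30  33  36  35  36  33  31  35  35  36  62  46  35
   35  36]
 [ 32  33  33  36  35  34  33  33  33  34  33  32  34  35  38  42  37  35
   36  35]
 [ 36  35  35  35  35  33  32  34  34  30  33  31  32  33  32  38  36  36
   35  35]
 [ 35  31  34  35  33  34  33  34  32  35  34  31  33  34  36  35  35  35
   35  37]
 [ 51  48  39  33  34  35  34  34  37  37  32  34  35  34  33  35  36  38
   45  57]
 [ 84  78  62  36  35  35  35  33  35  35  34  33  35  36  36  35  38  44
   71  78]
 [ 85  87  88  54  36  33  36  34  36  35  34  34  35  34  36  36  44  54
   63  71]
 [ 86  87  87  76  42  47  56  39  46  40  35  33  31  34  41  43  49  57
   64  72]
 [ 85  87  85  85  46  75  78  52  79  63  39  35  32  32  48  53  51  55
   62  63]
 [ 86  85  87  86  53  64  86  53  96  92  47  35  31  34  53  55  59  60
   65  61]
 [ 86  87  87  86  56  65  98  47  96  91  45  35  33  32  55  71  77  79
   77  76]
 [ 82  83  81  86  61  63  98  48  97  93  46  35  32  33  56  71  78  82
   82  77]
 [ 57  63  60  83  59  51  97  47  97  94  48  32  32  32  43  60  74  82
   79 
[... 2791 characters left out ...]
  92  82
   83  83]
 [ 71  68  63  57  60 101 110 114 115 117 117 119 113 111 110 104  89  64
   63  63]
 [ 59  59  71  71  72  98 111 113 116 119 120 117 116 117 124 124 112  99
   84  70]
 [ 70  68  75  78  79  92 106 137 122 120 118 120 133 136 153 153 149 141
  101  89]
 [ 71  65  69  70  72  68  96 183 135 116 113 133 152 155 155 154 134  94
   98 150]
 [ 62  57  58  59  64  52  94 104  97  97  99 140 153 155 155 154 154 155
  154 155]
 [ 59  59  58  58  63  66 131  78  77  56  80 117 148 153 156 154 155 155
  156 153]
 [ 56  54  55  64  65  63  58  52  51  58  74 107 130 145 148 152 153 155
  149 139]
 [ 50  49  55  58  60  61  56  51  52  55  60  76  82 109 114 125 127 127
  104  93]]
```

The picture shows the shut fingertips (about col 214, row 176) in front of the knob's top and covering part of its rib, with the knob unmoved. They therefore closed just above the knob, so the real fingertips are about 35 mm higher than the reported z. I'll reopen and go lower, watching the force.

```bash
python3 -m creep '{"dp":[[0,0,-5],[0,0,-5],[0,0,-5],[0,0,-5],[0,0,-5],[0,0,-5],[0,0,-5],[0,0,5],[0,0,12],[0,0,12]],"rot":[[0,0,0],[0,0,0],[0,0,0],[0,0,0],[0,0,0],[0,0,0],[0,0,0],[0,0,0],[0,0,0],[0,0,0]]}' 0.85 30
python3 - <<'E'
from h import *
c=eyes.camera("side")
f=lambda c,x,y,w,h,s:cv2.resize(c["pixels"][y:y+h,x:x+w,::-1],(w*s,h*s),interpolation=cv2.INTER_NEAREST)
a=np.clip(f(c,190,140,52,52,11)*1.5,0,255)
cv2.imwrite("pics/low.png",a); print(proj(c,bot.observe()["eef_pos"]))
E
```

```text
time_s: 5.0
eef_pos: [423.3, 340.1, -12.1]
tool_rot: [-0.446, 0.895, -0.001, -0.002]
ft_force: [-0.5, -0.8, -1.4]
gripper_width: 72.5
grasp_force: 0.0
[216.65958232 188.44190938][ WARN:0@2.315] global loadsave.cpp:1063 imwrite_ Unsupported depth image for selected encoder is fallbacked to CV_8U.
```

View pics/low.png

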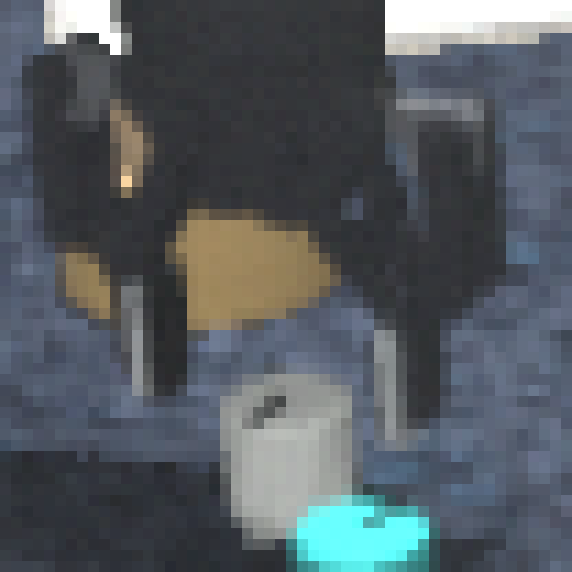

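```bash
python3 - <<'E'
from h import *
np.set_printoptions(precision=1,suppress=True)
import pickle
c=pickle.load(open("c0.pkl","rb"))["side"]
b=np.array([424.5,339.])  # knob axis
for z in(0,10,20,30):
  print(z,[proj(c,[*(b+d*np.array([-.8,.6])+e*np.array([-.6,-.8])),z]).round(1).tolist() for d in(36,-36) for e in(0,11)])
o=bot.observe(); print(o["joint_pos"],o["time_s"],o["eef_pos"])
E
```

```text
0 [[206.9, 183.6], [205.1, 185.2], [226.7, 187.5], [225.1, 189.1]]
10 [[206.6, 180.9], [204.9, 182.4], [226.5, 184.7], [224.9, 186.3]]
20 [[206.4, 178.1], [204.6, 179.6], [226.3, 181.9], [224.7, 183.5]]
30 [[206.1, 175.3], [204.3, 176.8], [226.1, 179.1], [224.5, 180.6]]
[ 1.  -0.  -0.4 -0.  -1.2 -1.7] 5.05 [423.8 340.4 -11. ]
```

```bash
python3 -m creep '{"dp":[[0,0,6],[0,0,12],[0,0,17],[0,0,17],[0,0,17]],"rot":[[0,0,0],[0,0,0],[0,0,0],[0,0,0],[0,0,0]]}' - 30 && python3 -m creep '{"dp":[[0,0,0],[0,0,0],[0,0,0],[0,0,0],[0,0,0],[0,0,0],[0,0,0]],"rot":[[0,0,0],[0,0,0],[0,0,0],[0,0,0],[0,0,0],[0,0,0],[0,0,0]]}' 0 70
```

```text
time_s: 5.47
eef_pos: [424.3, 341.0, -26.8]
tool_rot: [-0.446, 0.895, -0.0, -0.0]
ft_force: [-0.7, 0.1, -0.2]
gripper_width: 72.5
grasp_force: 0.0
time_s: 6.05
eef_pos: [424.9, 341.7, -25.6]
tool_rot: [-0.446, 0.895, 0.0, 0.001]
ft_force: [-0.7, 0.2, 4.2]
gripper_width: 35.9
grasp_force: 70.3
```

```bash
python3 -m creep '{"dp":[[0,0,-20],[0,0,-50],[0,0,-80],[0,0,-110],[0,0,-130],[0,0,-130],[0,0,-130]],"rot":[[0,0,0],[0,0,0],[0,0,0],[0,0,0],[0,0,0],[0,0,0],[0,0,0]]}'
python3 - <<'E'
from h import *
np.set_printoptions(precision=2,suppress=True)
R,g,o=goal([474.8,-230.2,o_z] if 0 else [474.8,-230.2,bot.observe()["eef_pos"][2]],216); [print(*x) for x in g]; print(o["joint_pos"],o["eef_pos"],o["gripper_width"],o["ft_force"])
E
```

```text
time_s: 6.63
eef_pos: [424.5, 341.8, 104.3]
tool_rot: [-0.446, 0.895, 0.001, 0.001]
ft_force: [-0.1, 0.2, -1.7]
gripper_width: 36.1
grasp_force: 70.1
[ 426.35 -384.63   -0.91] [  -0.12    0.07 -163.03]
[ 426.35 -384.63   -0.91] [ 0.05  0.08 16.97]
[ 1.05 -0.1  -0.22 -0.   -1.45 -1.69] [424.52 341.8  104.31] 36.121497556421566 [-0.06  0.21 -1.67]
```

```bash
python3 -m creep '{"dp":[[30,-27,0],[60,-54,0],[90,-81,0],[120,-108,0],[150,-135,0],[180,-162,0],[210,-189,0],[240,-216,0],[270,-243,0],[300,-270,0],[330,-297,0],[360,-324,0],[390,-351,0],[412,-371,0],[422,-380,0],[426,-384.5,0],[426,-384.5,0],[426,-384.5,0],[426,-384.5,0],[426,-384.5,0]],"rot":[[0,0,1],[0,0,2],[0,0,3],[0,0,4],[0,0,5],[0,0,6],[0,0,7],[0,0,8],[0,0,9],[0,0,10],[0,0,12],[0,0,14],[0,0,16],[0,0,17],[0,0,17],[0,0,17],[0,0,17],[0,0,17],[0,0,17],[0,0,17]]}'
python3 - <<'E'
from h import *
import pickle
np.set_printoptions(precision=2,suppress=True)
R,g,o=goal([474.8,-230.2,bot.observe()["eef_pos"][2]],216); print(*g[1]); print(o["joint_pos"],o["eef_pos"],o["gripper_width"],o["ft_force"],o["time_s"])
c={n:eyes.camera(n) for n in("side","top")}; pickle.dump(c,open("c1.pkl","wb"))
f=lambda c,x,y,w,h,s:cv2.resize(c["pixels"][y:y+h,x:x+w,::-1],(w*s,h*s),interpolation=cv2.INTER_NEAREST)
a=np.hstack([f(c["side"],255,235,50,70,8),f(c["top"],350,170,50,70,8)]).astype(float)
cv2.imwrite("pics/over.png",np.clip(a*1.4,0,255).astype(np.uint8))
for n in c: print(n,[proj(c[n],[474.8,-230.2,z]).round(1).tolist() for z in(88,120,140,156)])
E
```

```text
time_s: 8.3
eef_pos: [475.1, -229.2, 103.7]
tool_rot: [-0.31, 0.951, 0.0, 0.0]
ft_force: [0.3, -0.9, -0.5]
gripper_width: 36.0
grasp_force: 70.2
[ 0.81 -0.66 -0.  ] [-0.    0.01  0.07]
[-0.07 -0.15 -0.26 -0.   -1.45 -0.87] [ 475.07 -229.19  103.69] 35.967341305379655 [ 0.27 -0.93 -0.53] 8.3
side [[280.9, 277.9], [280.9, 264.6], [281.0, 256.1], [281.0, 249.1]]
top [[376.5, 203.4], [379.7, 202.6], [381.8, 202.0], [383.5, 201.6]]
```

View pics/over.png

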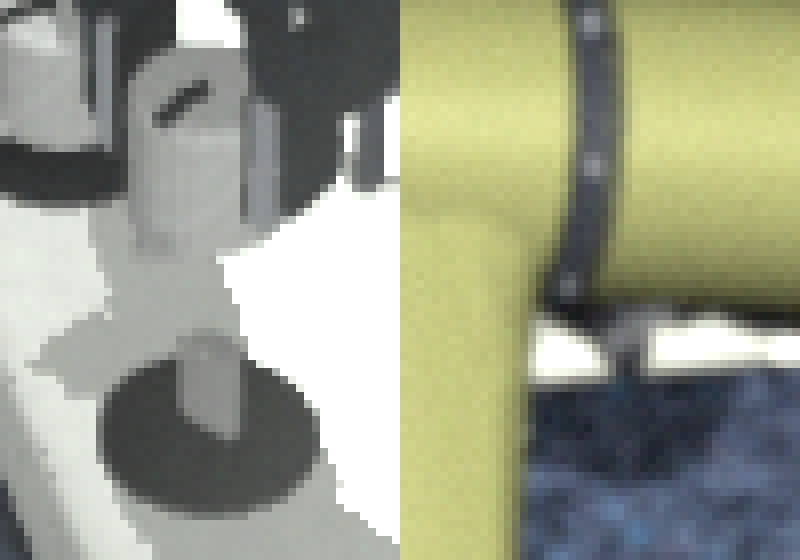

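```bash
python3 - <<'E'
from h import *
import pickle
np.set_printoptions(precision=2,suppress=True,linewidth=200)
S=pickle.load(open("c1.pkl","rb"))["side"]; I=S["pixels"].mean(2)
print(I[238:270,268:292].astype(int))
sub=I[243:252,272:284]; w=np.clip(95-sub,0,60)
yy,xx=np.mgrid[243:252,272:284]
m=np.array([(w*xx).sum(),(w*yy).sum()])/w.sum(); C=np.cov(np.stack([xx.ravel(),yy.ravel()]),aweights=w.ravel()+1e-9); e,V=np.linalg.eigh(C)
L=np.sqrt(12*e[1]); a,b=m+V[:,1]*L/2,m-V[:,1]*L/2
print("rib",m,a,b)
for z0 in(125,129):
    A,B,M=onz(S,a,z0+38),onz(S,b,z0+38),onz(S,m,z0+38)
    if A[0]<B[0]:A,B=B,A
    d=B-A; th=np.degrees(np.arctan2(d[1],d[0]))%360; u=d/np.linalg.norm(d); print(z0,A,B,"len",np.linalg.norm(d),"th",th,"axis",M-9.2*u)
E
```

```text
[[ 96  66  40  35  37  38  38  40  39 178 230 233 233 234 234 234 212  88  44  45  45  44  45  76]
 [102  51  37  35  37  38  38  38  37 170 221 225 224 225 225 229 230 105  46  46  44  44  46  45]
 [101  51  38  36  37  38  40  44  56 133 150 156 156 156 157 184 188 105  50  45  46  44  45  46]
 [101  51  38  38  38  43  56  75  94 104 104 104 105 105 105 105 101  74  49  45  46  47  45  47]
 [102  53  35  39  44  70  97 105 104 104 104 105 105 105 104 105 105  81  50  44  45  45  45  46]
 [102  51  39  41  71  97 104 105 107 105 105 104 103 104 105 105 106  95  54  44  47  47  45  48]
 [102  53  39  62  98 106 103 104 106 105 108 100  97 104 105 106 104 105  60  46  47  45  47  47]
 [102  52  41  96 105 105 106 107 105  98  97  67  50  99 106 106 105 105  66  48  46  47  47  48]
 [102  51  50  95 105 105 105 108 101  66  40  39  48  88 106 108 107 100  65  53  47  47  48  48]
 [102  53  49  98 106 106 105 100  70  41  47  60  76 103 106 107 108  77  72  78  60  50  49  48]
 [102  52  56  95 111 108  99  68  43  46  73 104 107 107 107 107 106  78  86 101  91  70  50  48]
 [102  52  
[... 1682 characters left out ...]
122 115 108 110 109 108 112 120 122 124 125 123 138 139 147 175 197 233 237 237 236 236]
 [122 122 122 118 116 116 115 116 118 117 122 124 122 117 168 193 219 234 235 236 236 237 237 236]
 [124 122 122 124 122 120 122 123 124 123 123 122 123 122 123 229 235 235 236 236 237 237 237 237]
 [129 123 122 122 122 121 123 123 121 122 123 123 123 122 123 229 235 236 236 237 238 237 239 238]]
rib [277.13 247.24] [273.82 249.32] [280.44 245.15]
125 [ 474.45 -227.63  163.  ] [ 459.65 -236.53  163.  ] len 17.278979747448137 th 211.020575963834 axis [ 474.88 -227.37  163.  ]
129 [ 472.98 -232.81  167.  ] [ 458.3  -241.64  167.  ] len 17.122935782738914 th 211.02057596383398 axis [ 473.47 -232.51  167.  ]
```

```bash
python3 -m creep '{"dp":[[0,0,10],[0,0,20],[0,0,30],[0,0,36],[0,0,36],[0,0,36]],"rot":[[0,0,-2],[0,0,-2],[0,0,-2],[0,0,-2],[0,0,-2],[0,0,-2]]}' - 90 && python3 -m creep '{"dp":[[0,0,2],[0,0,4],[0,0,6],[0,0,8],[0,0,8]],"rot":[[0,0,0],[0,0,0],[0,0,0],[0,0,0],[0,0,0]]}'
```

```text
time_s: 8.9
eef_pos: [474.6, -230.3, 67.3]
tool_rot: [-0.325, 0.946, 0.0, -0.001]
ft_force: [-0.6, 0.8, 0.4]
gripper_width: 35.7
grasp_force: 89.8
time_s: 9.32
eef_pos: [474.7, -230.2, 59.3]
tool_rot: [-0.325, 0.946, 0.0, -0.0]
ft_force: [-0.5, -0.5, -0.9]
gripper_width: 35.8
grasp_force: 89.8
```

```bash
python3 -m creep '{"dp":[[0,0,1.5],[0,0,3],[0,0,4],[0,0,4]],"rot":[[0,0,0],[0,0,0],[0,0,0],[0,0,0]]}'; python3 -c "
from h import *;o=bot.observe();print(o['ft_force'],o['torque'],o['eef_pos'])"
```

```text
time_s: 9.65
eef_pos: [474.8, -230.3, 55.5]
tool_rot: [-0.325, 0.946, 0.0, -0.0]
ft_force: [-0.1, 0.3, -0.7]
gripper_width: 36.0
grasp_force: 89.8
[-0.05941701  0.26628595 -0.72613818] [ 0.02529281 -0.02973696  0.02468467] [ 474.78737584 -230.27789915   55.46336392]
```

```bash
python3 -m creep '{"dp":[[0,0,1.5],[0,0,3],[0,0,4.5],[0,0,5],[0,0,5]],"rot":[[0,0,0],[0,0,0],[0,0,0],[0,0,0],[0,0,0]]}'; python3 -m creep '{"dp":[[0,0,1],[0,0,2],[0,0,3],[0,0,3]],"rot":[[0,0,0],[0,0,0],[0,0,0],[0,0,0]]}';  python3 - <<'E'
from h import *
import pickle
o=bot.observe();print(o['ft_force'],o['torque'])
c=eyes.camera("side"); pickle.dump(c,open("c2.pkl","wb"))
f=lambda c,x,y,w,h,s:cv2.resize(c["pixels"][y:y+h,x:x+w,::-1],(w*s,h*s),interpolation=cv2.INTER_NEAREST)
cv2.imwrite("pics/ins.png",np.clip(f(c,255,240,50,65,9).astype(float)*1.4,0,255).astype(np.uint8))
E
```

```text
time_s: 10.07
eef_pos: [474.8, -230.2, 50.5]
tool_rot: [-0.325, 0.946, 0.0, -0.0]
ft_force: [-1.0, -0.1, -1.0]
gripper_width: 35.8
grasp_force: 89.8
time_s: 10.4
eef_pos: [474.8, -230.3, 47.5]
tool_rot: [-0.325, 0.946, 0.0, -0.0]
ft_force: [-0.2, 0.5, -0.7]
gripper_width: 35.6
grasp_force: 89.8
[-0.18303082  0.51334781 -0.65562668] [ 0.05107946 -0.06965076 -0.02948234]
```

View pics/ins.png

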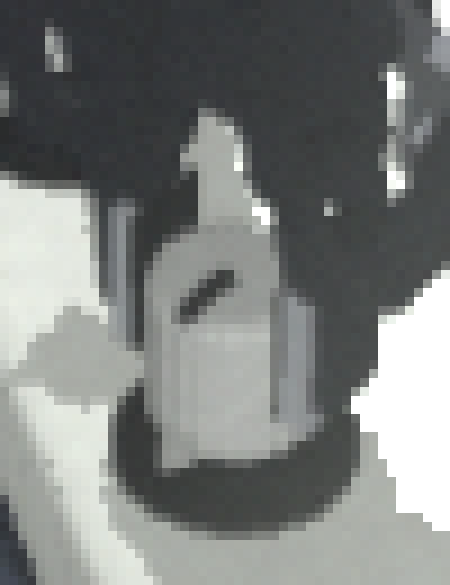

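```bash
for i in 1 2 3; do python3 -m creep '{"dp":[[0,0,1],[0,0,2],[0,0,2]],"rot":[[0,0,0],[0,0,0],[0,0,0]]}' | egrep 'eef|ft_f|width'; done
```

```text
eef_pos: [475.1, -230.4, 46.1]
ft_force: [-0.9, 1.0, 2.7]
gripper_width: 35.6
eef_pos: [475.1, -230.4, 44.0]
ft_force: [-0.7, 0.7, 2.9]
gripper_width: 35.7
eef_pos: [475.1, -230.4, 41.9]
ft_force: [-1.7, 0.6, 5.3]
gripper_width: 35.8
```

```bash
for i in 1 2 3; do python3 -m creep '{"dp":[[0,0,1],[0,0,1],[0,0,1]],"rot":[[0,0,0],[0,0,0],[0,0,0]]}' | egrep 'eef|ft_f|width'; done
```

```text
eef_pos: [475.1, -230.4, 41.2]
ft_force: [-0.6, 1.0, 6.0]
gripper_width: 35.4
eef_pos: [475.1, -230.4, 40.5]
ft_force: [-1.5, 1.2, 7.5]
gripper_width: 35.7
eef_pos: [475.2, -230.5, 40.4]
ft_force: [-4.3, 4.4, 10.8]
gripper_width: 35.7
```

```bash
python3 -m creep '{"dp":[[0,0,1],[0,0,1],[0,0,1],[0,0,1]],"rot":[[0,0,0],[0,0,0],[0,0,0],[0,0,0]]}' - 110; python3 -m creep '{"dp":[[0,0,0],[0,0,0],[0,0,0],[0,0,0],[0,0,0],[0,0,0],[0,0,0],[0,0,0],[0,0,0],[0,0,0],[0,0,0],[0,0,0]],"rot":[[0,0,0],[0,0,0],[0,0,0],[0,0,0],[0,0,0],[0,0,0],[0,0,0],[0,0,0],[0,0,0],[0,0,0],[0,0,0],[0,0,0]]}'
python3 - <<'E'
from h import *
c=eyes.camera("side")
f=lambda c,x,y,w,h,s:cv2.resize(c["pixels"][y:y+h,x:x+w,::-1],(w*s,h*s),interpolation=cv2.INTER_NEAREST)
cv2.imwrite("pics/end.png",np.clip(f(c,255,240,50,65,9).astype(float)*1.4,0,255).astype(np.uint8))
E
```

```text
time_s: 12.28
eef_pos: [475.3, -230.5, 40.4]
tool_rot: [-0.326, 0.945, -0.001, 0.0]
ft_force: [-6.2, 5.3, 16.2]
gripper_width: 35.4
grasp_force: 108.1
time_s: 13.28
eef_pos: [475.3, -230.6, 40.4]
tool_rot: [-0.326, 0.945, -0.001, 0.0]
ft_force: [-6.8, 5.2, 16.2]
gripper_width: 35.3
grasp_force: 108.1
```

View pics/end.png

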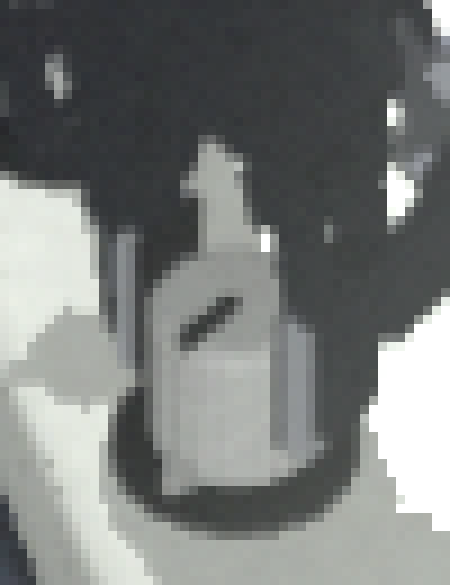

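```bash
python3 -c "
from workcell import bot; print(bot.sign_off())"
```

```text
the job is handed in; nothing more can be done
None
```

The silver knob is fully home on the right-hand stem, lined up with its flat, and I handed the job in at about 13 s with the gripper holding it pressed down at the stop with about 16 N. The first grasp closed just above the knob without moving it, because the real fingertips were about 30 mm higher than the reported z; the second attempt held.

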